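# Rattle-test three power adapters and present the faulty one

### The arm

A 6-joint arm with a two-finger parallel gripper is mounted at the origin on the work surface. World frame = base frame: x ahead of the robot, y to its left, z up, the work surface at z = 0. Lengths are in mm, angles in rad, forces in N, time in s.
With the tool pointing down it reaches from about 300 to 875 mm from the base axis. Payload 6.4 kg.
Tool frame: the origin (TCP) lies at the very end of the fingers, on their centre line; the grasp point (between the pads) lies 19 mm behind it; z points along the fingers, y is the line along which they close (so a half turn about z gives the same grasp; the last joint's range is limited). The gripper opens to 85 mm and grips with 20 to 120 N. Pads are 22 mm wide; open, the fingers measure 114 mm over their backs; the gripper's body (76 mm by 85 mm) begins 54 mm behind the grasp point. The pads swing forward as they close: fully open they stand 13 mm farther back than shut.
Start: joints at [-1.352, 0.181, 1.607, -0, 1.354, -0.206], TCP at [236.997, -523.902, 231.288] pointing down, gripper open.
Joint ranges: [-2.99, 2.99], [-0.89, 2.07], [0.3, 2.58], [-1.14, 4.28], [0, 2.63], [-3.12, 3.12]. Speed limits (rad/s): [2.57, 2.57, 3.01, 3.14, 3.14, 3.14].

### API

Orientations are given as a 3x3 rotation matrix whose columns are the frame's x, y, z axes.
In Python, from station import bot gives the robot as it stands.
- The arm moves only by the tool drive_tool, never from a script. Its argument "moves" is a list of rows, each an object of numbers: "hand": the closure, from -1 (fully open) to 1 (shut); "x", "y", "z": the shift along the tool's x, y, z normalised to -1 to 1, where 1 is 1000 mm; "rx", "ry", "rz": the turn, a rotation vector about the tool's x, y, z normalised to -1 to 1, where 1 is 360 degrees. In form: [{"hand": .., "x": .., "y": .., "z": .., "rx": .., "ry": .., "rz": ..}, ...]. A call has 1 to 10 rows; each row shifts and turns the commanded pose from where the row before left it, along the tool's axes as they then stand; what a row does not reach is not made up. A row lasts 1/10 s, in which the tool goes at most 50 mm and 8.59 degrees, less where a joint would pass 70% of its speed; a pose out of reach is approached as far as the arm can. A call with a number of a shift or a turn outside -1 to 1 is refused whole. A call with a gripper value outside its range is refused whole. The fingers move at their own pace and stop on an object; "grip_force" is the grip in N (left out, the last holds). Time passes only in rows, so rows that do not move let the fingers close. It gives the time, the measured TCP pose, the force, the opening and the grip force at its end, in the units of the state.
- bot.get_state(): the state, without advancing time (a new reading comes with each control period).
- bot.read_camera(name): name is "scene" or "side" or "wrist"; returns the picture (400x640x3 uint8, red, green, blue); there is no depth.
- bot.camera_params(name): a dict with "fx", "fy", "cx", "cy" (pixels), "world_to_cam" (4x4, takes a point from world to camera coordinates); the wrist camera has in their place "mount" (4x4, takes a point from camera to tool coordinates, whose origin is the TCP and whose axes are the flange's). Camera axes: x right, y down, z forward; pixel columns grow to the right and rows downward; lengths in mm; the calibration is good to about 2 mm. A picture is of the moment at which its call begins: read the wrist's pose just before it. camera_params takes no time and is no camera call.
- bot.hand_in(): hands the job in; it is judged then, once.
Trained networks look in the newest picture that a camera, given by its name, has taken for a name from the list of things; names that differ only in an ending like _2 or _b are one class to them, and where a whole thing is asked for, a point or a joint stands for the part that bears it (a point fixed in the world has none). Each returns a list of dicts, best first, with "score" (0 to 1); they miss things now and then, are a little off and sometimes report something else, mostly with a low value. They report only what shows in the picture. A call takes as long as a camera call. They do not tell look-alikes from the thing itself.
- bot.find_in(name, camera): "extent" ([left, top, right, bottom] in pixels, round what is visible of it).
- bot.mark_of(name, camera): "position" ([column, row] in pixels: a listed point, or the origin of a listed thing).
The state is a dict: "time_s": time; "qpos": joint angles; "qvel": joint speeds; "joint_torque": joint torques, N m; "tcp_pos": TCP position; "tool_rot": TCP orientation; "force": force on the tool from outside, world axes, zero at the start; "ft_torque": the same for the moment, N m; "gripper_width": finger opening in mm; "grip_force": force on a finger pad.
Only numpy, scipy, OpenCV 4.12 (cv2) and the standard library are available. Lean on these libraries where they do the work, as an engineer would, in place of code of your own. Each camera call takes 0.05 s, during which the arm holds its last target. There are 200 camera calls.

### The job

One of the three sealed power adapters on the blue mat has a loose core inside. Working from the robot's left to its right, lift each adapter clear and rock it, well tipped, first with its black socket end down and then with its plain end down, to feel which one rattles; lay the sound ones back flat on the mat, and leave the other things on the bench alone. Finish holding the rattling one in the gripper, level and still, well clear above the middle of the red reject tray: do not put it down or let go.

Things in the scene. Friction and masses are not known exactly. Their poses are not given: they have to be found in the camera images.
- case_left: Robot's left (+y) of three outwardly equal sealed white adapters, 120 x 56 x 42 mm (x, y, z), 0.25-0.46 kg, flat on the mat. Origin: centre of underside; z up; +x points along its length to the SOCKET end: round black stub, 22 mm diameter, sticking out 14 mm more; other end plain; grey plate on top. Starts with the socket end away from the robot within 30 degrees. Grip across the 56 mm, at mid-length, from above.
- case_mid: Middle adapter, as case_left. Any one of the three also hides a loose 120 g core (core_c0, 29 mm), unseen: it rolls along the length up to 39 mm either side of mid-length. It starts to roll at about 10 degrees of tip; at 20 degrees it crosses in about 0.5 s and knocks on the end wall; when gently levelled it stays at that end.
- case_right: Robot's right (-y) adapter, as case_left. How to feel it: held level at the same pose after each of the two tips, the rattling one's moment on the tool about the case's y axis differs by 0.06 to 0.10 N m, heavier towards the end last down; a sound one's by under 0.03 N m, often the other way. Total weight does not tell which rattles.
- mat: blue mat fixed on the table, 250 x 620 x 3 mm; origin at the centre of its underside (table height, z = 0), y along its length. The three adapters lie on it about 200 mm apart; sound adapters go back anywhere on it, their middle over the mat.
- tray: shallow red reject tray fixed on the table beyond the mat, 110 x 150 x 22 mm; origin at the centre of its underside (z = 0).
- board_a: Bystander: green circuit board with yellow, black and white components, 70 x 50 x 19 mm. Leave it alone.
- board_b: Bystander: a second green circuit board like board_a. Leave it alone.
- spool: Bystander: upright aluminium-coloured solder spool, 54 mm diameter, 44 mm high. Leave it alone.
- flux: Bystander: clear flux bottle with red cap, 40 mm diameter, 85 mm high. Leave it alone.
- driver: Bystander: orange-handled screwdriver lying on the table, 150 mm long. Leave it alone.
- ferrite: Bystander: black block 22 x 26 x 18 mm lying on the far part of the mat, between the left and middle adapters. Leave it alone.
- relay: Bystander: blue block 26 x 18 x 16 mm lying on the far part of the mat, between the middle and right adapters. Leave it alone.
Mind the look-alikes: they are no part of the job. What is shaped like the case_mid but orange or pink is not meant.

How it is judged:
By the outcome, as a careful person would: the job done as asked, in the order asked, and still so for the second after the job is handed in, while the arm keeps its last pose, push and grip.
It also fails if it takes over 72 s, if anything falls off the work surface, if the arm or the gripper's body presses on something with over 40 N, if the wrist force passes 120 N, or if a joint passes its speed limit or range.

## Working session

There is one attempt and no reset: what is moved stays moved. The work goes in short steps, Python scripts to look and compute and a tool call to move; the robot and the scene stay as the last step left them, time stands still between calls to the robot, and variables do not carry over. Pictures are saved under pics/ and viewed, at most 10 in all, crops included, and the job is handed in when it is done.

Besides the shell and the picture viewer there is one more tool, called after "Emit:" in YAML: its name, and indented under it one key for each argument. drive_tool: Moves the arm, as the interface text tells. Scaled input: -1 to 1 covers 1000 mm each way for a shift and 360 degrees each way for a turn. Its arguments: {"type":"object","properties":{"moves":{"type":"array","items":{"type":"object","properties":{"hand":{"type":"number"},"x":{"type":"number","minimum":-1,"maximum":1},"y":{"type":"number","minimum":-1,"maximum":1},"z":{"type":"number","minimum":-1,"maximum":1},"rx":{"type":"number","minimum":-1,"maximum":1},"ry":{"type":"number","minimum":-1,"maximum":1},"rz":{"type":"number","minimum":-1,"maximum":1}}}},"grip_force":{"type":"number"}},"required":["moves"]}

```bash
mkdir -p pics; ls; python3 - <<'E'
from station import bot
import cv2
s=bot.get_state(); print(s)
for c in ("scene","side"):
    im=bot.read_camera(c); cv2.imwrite(f"pics/{c}0.png",im[:,:,::-1])
    print(c,bot.camera_params(c))
    for n in ("case_left","tray","mat","ferrite","relay"):
        print(n,[(round(d['score'],2),[round(v) for v in d['position']]) for d in bot.mark_of(n,c)][:6])
print(bot.camera_params("wrist"))
E
```

```text
pics
{'time_s': 0.0, 'qpos': array([-1.35233536e+00,  1.81490899e-01,  1.60800776e+00,  1.35446170e-05,
        1.35380078e+00, -2.06284589e-01]), 'qvel': array([ 0.00057159,  0.00076103,  0.00166048, -0.00040889, -0.00049291,
       -0.0001601 ]), 'joint_torque': array([ 2.04723538e-04, -4.44870400e+01, -3.51337695e+01, -2.09088075e-04,
        8.88305018e-03,  2.09255921e-05]), 'tcp_pos': array([ 236.85780915, -523.34859441,  230.41246508]), 'tool_rot': array([[ 9.11144889e-01,  4.12085990e-01, -3.56994358e-04],
       [ 4.12085986e-01, -9.11143433e-01,  1.66908436e-03],
       [ 3.62533216e-04, -1.66789005e-03, -9.99998543e-01]]), 'force': array([ 0.12431188, -0.23483994,  1.31922454]), 'ft_torque': array([-0.02801366,  0.01675521, -0.00826519]), 'grip_force': 0.0, 'gripper_width': 85.25747195638212}
scene {'fx': 490.2600306855928, 'fy': 490.2600306855928, 'cx': 316.4967408924408, 'cy': 201.87091450738058, 'world_to_cam': array([[-3.53782977e-01,  9.35239978e-01, -1.27979902e-02,
         1.82586373e+02],
       [ 6.09483436e-01,  2.20133454e-01, -7.61624056e-01,
        -2.305309
[... 675 characters left out ...]
5.66073723e-01,
         1.25340809e+03],
       [ 0.00000000e+00,  0.00000000e+00,  0.00000000e+00,
         1.00000000e+00]])}
case_left [(0.58, [265, 268])]
tray [(0.97, [239, 204])]
mat [(0.64, [303, 223])]
ferrite []
relay [(0.6, [284, 201])]
{'fx': 284.9682444337917, 'fy': 284.9682444337917, 'cx': 319.6677873830303, 'cy': 197.24038607441145, 'mount': array([[-8.93528015e-05, -9.63233895e-01, -2.68664205e-01,
         6.81955079e+01],
       [ 9.99999433e-01, -3.71119776e-04,  9.97983322e-04,
         7.17942242e-01],
       [-1.06099796e-03, -2.68663964e-01,  9.63233382e-01,
        -1.42713320e+02],
       [ 0.00000000e+00,  0.00000000e+00,  0.00000000e+00,
         1.00000000e+00]])}
```

View pics/scene0.png

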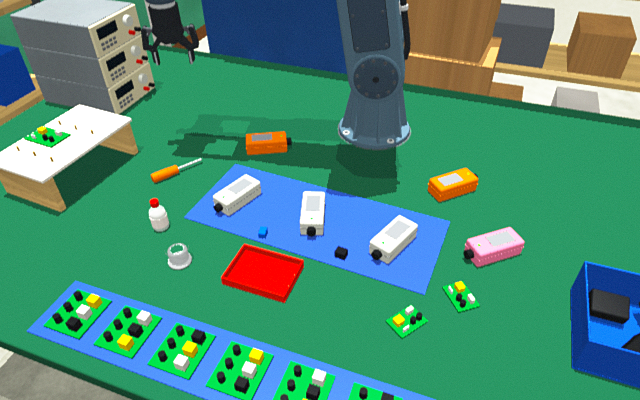

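View pics/side0.png

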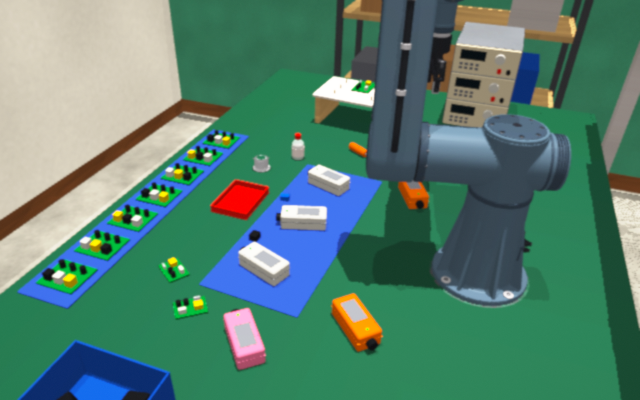

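The scene view shows three white adapters on the mat: robot's left at (393,240), middle at (312,212), right at (237,193). The orange ones at (267,142) and (453,184) and the pink one at (495,246) are off the mat, so they are look-alikes. The red tray is at (262,272). Next I fit the box outlines to the white blobs in both views.

```bash
cat > h.py <<'E'
import numpy as np, cv2
from station import bot
from scipy.optimize import minimize
def proj(P,c,):
    p=bot.camera_params(c); T=p["world_to_cam"]; q=np.asarray(P,float)@T[:3,:3].T+T[:3,3]
    return np.c_[p["fx"]*q[:,0]/q[:,2]+p["cx"],p["fy"]*q[:,1]/q[:,2]+p["cy"]]
def ray(uv,c,z):
    p=bot.camera_params(c); T=p["world_to_cam"]; R=T[:3,:3]; o=-R.T@T[:3,3]
    d=R.T@np.array([(uv[0]-p["cx"])/p["fx"],(uv[1]-p["cy"])/p["fy"],1]); return o+d*(z-o[2])/d[2]
def box(x,y,a,z0=3,L=120,W=56,H=42):
    c,s=np.cos(a),np.sin(a)
    return np.array([[x+c*i*L/2-s*j*W/2,y+s*i*L/2+c*j*W/2,z0+k*H] for i in(-1,1) for j in(-1,1) for k in(0,1)])
def white(im):
    h=cv2.cvtColor(im,cv2.COLOR_RGB2HSV); return ((h[...,1]<60)&(h[...,2]>110)).astype(np.uint8)
def mask(P,c,S=4):
    m=np.zeros((400*S,640*S),np.uint8); q=cv2.convexHull(((proj(P,c)+.5)*S).astype(np.int32)); cv2.fillConvexPoly(m,q,1)
    return cv2.resize(m.astype(np.float32),(640,400),interpolation=cv2.INTER_AREA)
def fit(ims,x0,cams=("scene","side")):
    ms={c:white(ims[c]) for c in cams}
    def cost(v):
        t=0
        for c in cams:
            m=mask(box(v[0],v[1],v[2]/100),c); u,w=proj([[x0[0],x0[1],24]],c)[0].astype(int)
            W=np.s_[max(w-45,0):w+45,max(u-45,0):u+45]; t+=np.abs(m-ms[c])[W].sum()/m.sum()
        return t
    r=min((minimize(cost,[x0[0],x0[1],a],method="Nelder-Mead",options=dict(initial_simplex=np.array([[x0[0],x0[1],a],[x0[0]+15,x0[1],a],[x0[0],x0[1]+15,a],[x0[0],x0[1],a+12]]),maxiter=90)) for a in (-20,5,25)),key=lambda r:r.fun)
    return r.x,r.fun
E
python3 - <<'E'
from h import *
ims={c:cv2.imread(f"pics/{c}0.png")[:,:,::-1].copy() for c in("scene","side")}
o=ims["scene"].copy()
for n,uv in dict(l=(393,240),m=(312,212),r=(237,193)).items():
    g=ray(uv,"scene",30); x,f=fit(ims,g); print(n,g.round(),x.round(1),round(f,3), proj([[x[0]+67*np.cos(x[2]/100),x[1]+67*np.sin(x[2]/100),24]],"scene").round())
    cv2.polylines(o,[cv2.convexHull(proj(box(x[0],x[1],x[2]/100),"scene").astype(np.int32))],1,(255,0,0))
hs=cv2.cvtColor(ims["scene"],cv2.COLOR_RGB2HSV)
print("tray",[ray(p,"scene",z).round() for p,z in(((262,275),0),)],ray((239,204),"side",0).round())
print("fer",ray((341,253),"scene",12).round(),"rel",ray((263,232),"scene",11).round(),"flux",ray((158,215),"scene",40).round(),"spool",ray((178,257),"scene",22).round())
for c in [(500,-20,0),]: print(proj([c],"scene"))
cv2.imwrite("pics/crop1.png",cv2.resize(o[150:310,160:480],(800,400),interpolation=cv2.INTER_CUBIC)[:,:,::-1])
E
```

```text
l [495. 181.  30.] [484.6 179.9 -36.1] 0.459 [[376. 255.]]Traceback (most recent call last):
  File "<stdin>", line 5, in <module>
  File "h.py", line 26, in fit
    r=min((minimize(cost,[x0[0],x0[1],a],method="Nelder-Mead",options=dict(initial_simplex=np.array([[x0[0],x0[1],a],[x0[0]+15,x0[1],a],[x0[0],x0[1]+15,a],[x0[0],x0[1],a+12]]),maxiter=90)) for a in (-20,5,25)),key=lambda r:r.fun)
  File "h.py", line 26, in <genexpr>
    r=min((minimize(cost,[x0[0],x0[1],a],method="Nelder-Mead",options=dict(initial_simplex=np.array([[x0[0],x0[1],a],[x0[0]+15,x0[1],a],[x0[0],x0[1]+15,a],[x0[0],x0[1],a+12]]),maxiter=90)) for a in (-20,5,25)),key=lambda r:r.fun)
           ~~~~~~~~^^^^^^^^^^^^^^^^^^^^^^^^^^^^^^^^^^^^^^^^^^^^^^^^^^^^^^^^^^^^^^^^^^^^^^^^^^^^^^^^^^^^^^^^^^^^^^^^^^^^^^^^^^^^^^^^^^^^^^^^^^^^^^^^^^^^^^^^^^^^^^^^^^^^^^^^^^^^^^^^^^^^^^^^^
    res = _minimize_neldermead(fun, x0, args, callback, bounds=bounds,
                               **options)
    fxcc = func(xcc)
    fx = function(np.copy(x), *(wrapper_args + args))
  File "h.py", line 23, in cost
    m=mask(box(v[0],v[1],v[2]/100),c); u,w=proj([[x0[0],x0[1],24]],c)[0].astype(int)
  File "h.py", line 16, in mask
    m=np.zeros((400*S,640*S),np.uint8); q=cv2.convexHull(((proj(P,c)+.5)*S).astype(np.int32)); cv2.fillConvexPoly(m,q,1)
                                                           ~~~~^^^^^
  File "h.py", line 5, in proj
    p=bot.camera_params(c); T=p["world_to_cam"]; q=np.asarray(P,float)@T[:3,:3].T+T[:3,3]
ValueError: time passes only in moves, steps and waits
```

```bash
sed -i 's/^def proj/import functools\n@functools.cache\ndef cp(c): return bot.camera_params(c)\ndef proj/; s/p=bot.camera_params(c);/p=cp(c);/' h.py
python3 - <<'E'
from h import *
ims={c:cv2.imread(f"pics/{c}0.png")[:,:,::-1].copy() for c in("scene","side")}
o={c:ims[c].copy() for c in ims}
for n,uv in dict(l=(393,240),m=(312,212),r=(237,193)).items():
    g=ray(uv,"scene",30); x,f=fit(ims,g); print(n,g.round(),x.round(1),round(f,3), proj([[x[0]+67*np.cos(x[2]/100),x[1]+67*np.sin(x[2]/100),24]],"scene").round())
    for c in o: 
        o[c][white(ims[c])>0]=o[c][white(ims[c])>0]*.8
        cv2.polylines(o[c],[cv2.convexHull(proj(box(x[0],x[1],x[2]/100),c).astype(np.int32))],1,(255,0,0))
print("tray",ray((262,275),"scene",0).round(),ray((239,204),"side",0).round())
print("fer",ray((341,253),"scene",12).round(),"rel",ray((263,232),"scene",11).round(),"flux",ray((158,215),"scene",40).round(),"spool",ray((178,257),"scene",22).round())
r=lambda a:cv2.resize(a,(800,300),interpolation=cv2.INTER_CUBIC)
cv2.imwrite("pics/crop1.png",np.vstack([r(o["scene"][160:280,180:500]),r(o["side"][160:295,200:560])])[:,:,::-1])
E
```

```text
l [495. 181.  30.] [484.6 179.9 -36.1] 0.459 [[376. 255.]]
m [467. -30.  30.] [464.5 -29.7  31.5] 1.091 [[311. 232.]]
r [ 464. -239.   30.] [ 463.6 -239.7  -31.7] 1.363 [[218. 208.]]
tray [672. -71.   0.] [670. -52.   0.]
fer [558.  76.  12.] rel [ 556. -123.   11.] flux [ 616. -374.   40.] spool [ 705. -263.   22.]
```

View pics/crop1.png

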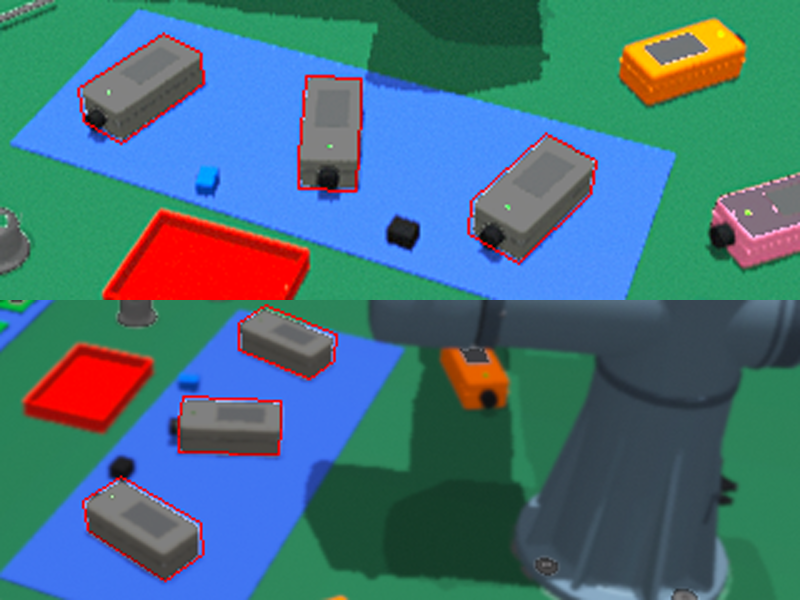

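The crop shows the red outlines sitting tightly on all three white adapters on the mat. Sockets in the scene half are at (97,120), (328,178) and (492,236), all pointing away from the robot. The orange and pink ones off the mat are not meant. Poses:
- left: (485, 180), -20.7°
- middle: (464, -30), +18°
- right: (464, -240), -18°

I go above the left one.

Emit:
drive_tool:
  moves:
    - {"hand": -1,"x": 0.0287,"y": -0.03,"z": 0.0045}
    - {"hand": -1,"x": 0.0287,"y": -0.03,"z": 0.0045}
    - {"hand": -1,"x": 0.0287,"y": -0.03,"z": 0.0045}
    - {"hand": -1,"x": 0.0287,"y": -0.03,"z": 0.0045}
    - {"hand": -1,"x": 0.0287,"y": -0.03,"z": 0.0045}
    - {"hand": -1,"x": 0.0287,"y": -0.03,"z": 0.0045}
    - {"hand": -1,"x": 0.0287,"y": -0.03,"z": 0.0045}
    - {"hand": -1,"x": 0.0287,"y": -0.03,"z": 0.0045}
    - {"hand": -1,"x": 0.0287,"y": -0.03,"z": 0.0045}
    - {"hand": -1,"x": 0.0287,"y": -0.03,"z": 0.0045}
  grip_force: 70

```text
validation failed for argument at $.mo...
```

Emit:
drive_tool:
  moves:
    - {"hand": -1,"x": 0.0287,"y": -0.03,"z": 0.0045}
    - {"hand": -1,"x": 0.0287,"y": -0.03,"z": 0.0045}
    - {"hand": -1,"x": 0.0287,"y": -0.03,"z": 0.0045}
    - {"hand": -1,"x": 0.0287,"y": -0.03,"z": 0.0045}
    - {"hand": -1,"x": 0.0287,"y": -0.03,"z": 0.0045}
    - {"hand": -1,"x": 0.0287,"y": -0.03,"z": 0.0045}
    - {"hand": -1,"x": 0.0287,"y": -0.03,"z": 0.0045}
    - {"hand": -1,"x": 0.0287,"y": -0.03,"z": 0.0045}
    - {"hand": -1,"rz": 0.02}
    - {"hand": -1,"rz": 0.02}

```text
validation failed for argument at $.mo...
```

Emit:
drive_tool:
  moves:
    - {"hand": -1,"rz": 0.02}
    - {"hand": -1,"rz": 0.02}
    - {"hand": -1,"rz": 0.02}
    - {"hand": -1,"rz": 0.02}
    - {"hand": -1,"rz": 0.005}
    - {"hand": -1}
    - {"hand": -1}

```text
validation failed for argument at $.mo...
```

```bash
cat >> h.py <<'E'
def goal(x,y,z,yaw):
    s=bot.get_state(); R=s["tool_rot"]; c,n=np.cos(yaw),np.sin(yaw)
    G=np.array([[c,n,0],[n,-c,0],[0,0,-1]])
    from scipy.spatial.transform import Rotation as Ro
    print("t",round(s["time_s"],2),"tcp",s["tcp_pos"].round(1),"yaw",np.degrees(np.arctan2(R[1,0],R[0,0])).round(1),"tilt",R[:,2].round(3),"w",round(s["gripper_width"],1),"q",s["qpos"].round(2))
    print("tool shift",(R.T@(np.array([x,y,z])-s["tcp_pos"])/1000).round(4),"turn",(Ro.from_matrix(R.T@G).as_rotvec(degrees=True)/360).round(4))
def moment(n=6):
    A=[]
    for i in range(n):
        bot.read_camera("side"); s=bot.get_state(); A.append(np.r_[s["force"],s["ft_torque"],s["tool_rot"][:,1]@s["ft_torque"]])
    A=np.array(A); R=s["tool_rot"]
    print("t",round(s["time_s"],2),"F",A[:,:3].mean(0).round(2),"M",A[:,3:6].mean(0).round(4),"My_tool",A[:,6].mean().round(4),"+-",A[:,6].std().round(4),"tcp",s["tcp_pos"].round(1),"R[:,0]",R[:,0].round(3),"z",R[:,2].round(3),"w",round(s["gripper_width"],1),"grip",round(s["grip_force"],1))
E
python3 - <<'E'
from h import *
goal(484.6,179.9,8,-.361)
im=bot.read_camera("wrist"); cv2.imwrite("pics/w1.png",im[:,:,::-1])
im=cv2.imread("pics/scene0.png"); h=cv2.cvtColor(im,cv2.COLOR_BGR2HSV)
m=((h[...,1]>150)&((h[...,0]<5)|(h[...,0]>175))&(h[...,2]>60)).astype(np.uint8)
n,l,st,ce=cv2.connectedComponentsWithStats(m); k=1+st[1:,4].argmax(); c=cv2.findContours((l==k).astype(np.uint8),0,2)[0][0]
def err(v): 
    M=mask(box(v[0],v[1],v[2]/100,0,110,150,22),"scene"); return np.abs(M-(l==k)).sum()
r=minimize(err,[671,-62,0],method="Nelder-Mead",options=dict(initial_simplex=np.array([[671,-62,0],[690,-62,0],[671,-40,0],[671,-62,12]]))); print("tray",r.x.round(1),r.fun,st[k])
E
```

```text
t 0.6 tcp [ 237.  -523.9  231.3] yaw 24.3 tilt [ 0.  0. -1.] w 85.7 q [-1.35  0.18  1.61  0.    1.35 -0.21]
tool shift [ 0.5156 -0.5392  0.2233] turn [-0.     -0.      0.1251]
tray [669.4 -68.5  -1.2] 126.3125 [ 221  244   83   59 2988]
```

View pics/w1.png

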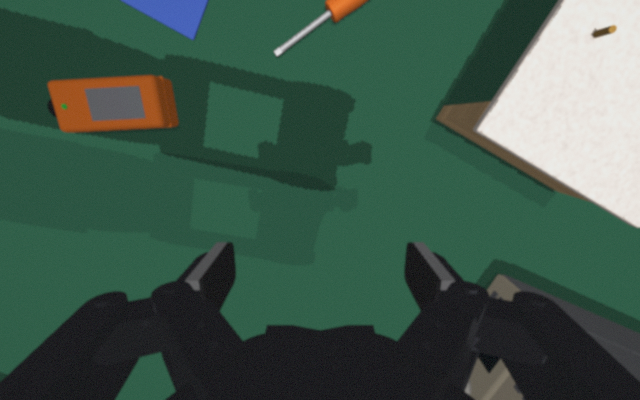

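The move calls were refused, so the arm has not moved. The wrist view still shows the start area, with an orange look-alike at (110,104). I retry with full rows, since the missing fields may have been the cause.

Emit:
drive_tool:
  moves:
    - {"hand": -1.0,"x": 0.0287,"y": -0.03,"z": 0.0045,"rx": 0.0,"ry": 0.0,"rz": 0.0}
  grip_force: 70

```text
time_s: 0.75
tcp_pos: [249.6, -487.9, 227.4]
tool_rot: [[0.913, 0.409, 0.0], [0.409, -0.913, -0.003], [-0.001, 0.003, -1.0]]
force: [0.7, 0.7, 0.4]
gripper_width: 85.2
grip_force: 0.0
```

Complete rows are accepted. I continue with 17 more of the same shift, then the turn.

Emit:
drive_tool:
  moves:
    - {"hand": -1,"x": 0.0287,"y": -0.03,"z": 0.0045,"rx": 0,"ry": 0,"rz": 0}
    - {"hand": -1,"x": 0.0287,"y": -0.03,"z": 0.0045,"rx": 0,"ry": 0,"rz": 0}
    - {"hand": -1,"x": 0.0287,"y": -0.03,"z": 0.0045,"rx": 0,"ry": 0,"rz": 0}
    - {"hand": -1,"x": 0.0287,"y": -0.03,"z": 0.0045,"rx": 0,"ry": 0,"rz": 0}
    - {"hand": -1,"x": 0.0287,"y": -0.03,"z": 0.0045,"rx": 0,"ry": 0,"rz": 0}
    - {"hand": -1,"x": 0.0287,"y": -0.03,"z": 0.0045,"rx": 0,"ry": 0,"rz": 0}
    - {"hand": -1,"x": 0.0287,"y": -0.03,"z": 0.0045,"rx": 0,"ry": 0,"rz": 0}
    - {"hand": -1,"x": 0.0287,"y": -0.03,"z": 0.0045,"rx": 0,"ry": 0,"rz": 0}
    - {"hand": -1,"x": 0.0287,"y": -0.03,"z": 0.0045,"rx": 0,"ry": 0,"rz": 0}
    - {"hand": -1,"x": 0.0287,"y": -0.03,"z": 0.0045,"rx": 0,"ry": 0,"rz": 0}

```text
time_s: 1.75
tcp_pos: [389.1, -91.6, 182.0]
tool_rot: [[0.911, 0.412, 0.001], [0.412, -0.911, -0.001], [0.001, 0.001, -1.0]]
force: [1.0, -0.2, -0.5]
gripper_width: 85.3
grip_force: 0.0
```

Emit:
drive_tool:
  moves:
    - {"hand": -1,"x": 0.0287,"y": -0.03,"z": 0.0045,"rx": 0,"ry": 0,"rz": 0}
    - {"hand": -1,"x": 0.0287,"y": -0.03,"z": 0.0045,"rx": 0,"ry": 0,"rz": 0}
    - {"hand": -1,"x": 0.0287,"y": -0.03,"z": 0.0045,"rx": 0,"ry": 0,"rz": 0}
    - {"hand": -1,"x": 0.0287,"y": -0.03,"z": 0.0045,"rx": 0,"ry": 0,"rz": 0}
    - {"hand": -1,"x": 0.0287,"y": -0.03,"z": 0.0045,"rx": 0,"ry": 0,"rz": 0}
    - {"hand": -1,"x": 0.0287,"y": -0.03,"z": 0.0045,"rx": 0,"ry": 0,"rz": 0}
    - {"hand": -1,"x": 0.0287,"y": -0.03,"z": 0.0045,"rx": 0,"ry": 0,"rz": 0}
    - {"hand": -1,"x": 0,"y": 0,"z": 0,"rx": 0,"ry": 0,"rz": 0.02}
    - {"hand": -1,"x": 0,"y": 0,"z": 0,"rx": 0,"ry": 0,"rz": 0.02}
    - {"hand": -1,"x": 0,"y": 0,"z": 0,"rx": 0,"ry": 0,"rz": 0.02}

```text
time_s: 2.75
tcp_pos: [485.0, 181.6, 150.1]
tool_rot: [[0.999, 0.044, -0.0], [0.044, -0.999, -0.0], [-0.0, 0.0, -1.0]]
force: [0.6, -0.3, 0.2]
gripper_width: 85.5
grip_force: 0.0
```

Emit:
drive_tool:
  moves:
    - {"hand": -1,"x": 0,"y": 0,"z": 0,"rx": 0,"ry": 0,"rz": 0.02}
    - {"hand": -1,"x": 0,"y": 0,"z": 0,"rx": 0,"ry": 0,"rz": 0.02}
    - {"hand": -1,"x": 0,"y": 0,"z": 0,"rx": 0,"ry": 0,"rz": 0.02}
    - {"hand": -1,"x": 0,"y": 0,"z": 0,"rx": 0,"ry": 0,"rz": 0.005}
    - {"hand": -1,"x": 0,"y": 0,"z": 0,"rx": 0,"ry": 0,"rz": 0}
    - {"hand": -1,"x": 0,"y": 0,"z": 0,"rx": 0,"ry": 0,"rz": 0}

```text
time_s: 3.35
tcp_pos: [485.2, 181.0, 150.4]
tool_rot: [[0.936, -0.352, 0.0], [-0.352, -0.936, 0.0], [0.0, -0.0, -1.0]]
force: [-0.3, 0.1, -0.2]
gripper_width: 85.8
grip_force: 0.0
```

```bash
python3 - <<'E'
from h import *
goal(484.6,179.9,8,-.361)
im=bot.read_camera("wrist"); cv2.imwrite("pics/w2.png",im[:,:,::-1])
E
```

```text
t 3.35 tcp [485.2 181.  150.4] yaw -20.6 tilt [ 0.  0. -1.] w 85.8 q [0.13 0.14 1.82 0.   1.17 2.06]
tool shift [-0.0002  0.0012  0.1424] turn [-0.     -0.      0.0002]
```

View pics/w2.png

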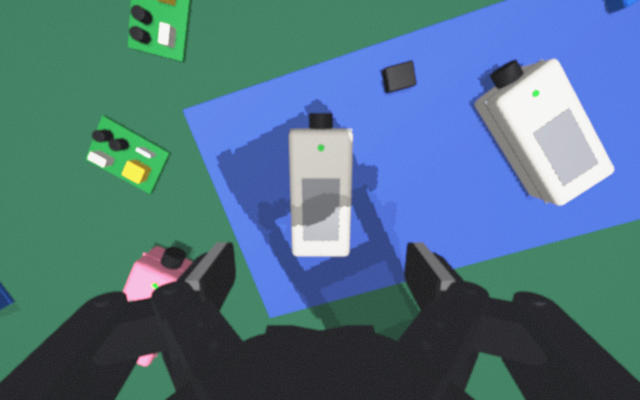

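The wrist view shows the white left adapter upright between the fingers, centred at (321,193) with its socket at (320,120). The pink one at (155,290) is off to the side. I descend, grip and lift.

Emit:
drive_tool:
  moves:
    - {"hand": -1,"x": 0,"y": 0.001,"z": 0.03,"rx": 0,"ry": 0,"rz": 0}
    - {"hand": -1,"x": 0,"y": 0,"z": 0.04,"rx": 0,"ry": 0,"rz": 0}
    - {"hand": -1,"x": 0,"y": 0,"z": 0.035,"rx": 0,"ry": 0,"rz": 0}
    - {"hand": -1,"x": 0,"y": 0,"z": 0.02,"rx": 0,"ry": 0,"rz": 0}
    - {"hand": -1,"x": 0,"y": 0,"z": 0.012,"rx": 0,"ry": 0,"rz": 0}
    - {"hand": -1,"x": 0,"y": 0,"z": 0.005,"rx": 0,"ry": 0,"rz": 0}
    - {"hand": -1,"x": 0,"y": 0,"z": 0,"rx": 0,"ry": 0,"rz": 0}
  grip_force: 70

```text
time_s: 4.1
tcp_pos: [485.0, 180.1, 8.4]
tool_rot: [[0.936, -0.353, -0.0], [-0.353, -0.936, -0.0], [-0.0, 0.0, -1.0]]
force: [-1.1, 0.7, -0.3]
gripper_width: 85.6
grip_force: 0.0
```

Emit:
drive_tool:
  moves:
    - {"hand": 1,"x": 0,"y": 0,"z": 0,"rx": 0,"ry": 0,"rz": 0}
    - {"hand": 1,"x": 0,"y": 0,"z": 0,"rx": 0,"ry": 0,"rz": 0}
    - {"hand": 1,"x": 0,"y": 0,"z": 0,"rx": 0,"ry": 0,"rz": 0}
    - {"hand": 1,"x": 0,"y": 0,"z": 0,"rx": 0,"ry": 0,"rz": 0}
    - {"hand": 1,"x": 0,"y": 0,"z": 0,"rx": 0,"ry": 0,"rz": 0}
    - {"hand": 1,"x": 0,"y": 0,"z": 0,"rx": 0,"ry": 0,"rz": 0}
    - {"hand": 1,"x": 0,"y": 0,"z": 0,"rx": 0,"ry": 0,"rz": 0}

```text
time_s: 4.8
tcp_pos: [486.0, 180.2, 9.8]
tool_rot: [[0.936, -0.353, 0.003], [-0.353, -0.936, 0.0], [0.002, -0.001, -1.0]]
force: [-1.2, -0.6, 5.3]
gripper_width: 55.1
grip_force: 75.9
```

Gripped: width 55 mm, 76 N. Now I lift it, tip the socket end down, then level it.

Emit:
drive_tool:
  moves:
    - {"hand": 1,"x": 0,"y": 0,"z": -0.01,"rx": 0,"ry": 0,"rz": 0}
    - {"hand": 1,"x": 0,"y": 0,"z": -0.025,"rx": 0,"ry": 0,"rz": 0}
    - {"hand": 1,"x": 0,"y": 0,"z": -0.03,"rx": 0,"ry": 0,"rz": 0}
    - {"hand": 1,"x": 0,"y": 0,"z": -0.03,"rx": 0,"ry": 0,"rz": 0}
    - {"hand": 1,"x": 0,"y": 0,"z": -0.03,"rx": 0,"ry": 0,"rz": 0}
    - {"hand": 1,"x": 0,"y": 0,"z": -0.02,"rx": 0,"ry": 0,"rz": 0}
    - {"hand": 1,"x": 0,"y": 0,"z": -0.005,"rx": 0,"ry": 0,"rz": 0}
    - {"hand": 1,"x": 0,"y": 0,"z": 0,"rx": 0,"ry": 0,"rz": 0}

```text
time_s: 5.6
tcp_pos: [484.9, 180.1, 158.9]
tool_rot: [[0.936, -0.353, 0.001], [-0.353, -0.936, 0.0], [0.001, -0.001, -1.0]]
force: [-0.6, 0.1, -4.5]
gripper_width: 55.1
grip_force: 75.6
```

Emit:
drive_tool:
  moves:
    - {"hand": 1,"x": 0,"y": 0,"z": 0,"rx": 0,"ry": -0.014,"rz": 0}
    - {"hand": 1,"x": 0,"y": 0,"z": 0,"rx": 0,"ry": -0.014,"rz": 0}
    - {"hand": 1,"x": 0,"y": 0,"z": 0,"rx": 0,"ry": -0.014,"rz": 0}
    - {"hand": 1,"x": 0,"y": 0,"z": 0,"rx": 0,"ry": -0.014,"rz": 0}
    - {"hand": 1,"x": 0,"y": 0,"z": 0,"rx": 0,"ry": -0.014,"rz": 0}
    - {"hand": 1,"x": 0,"y": 0,"z": 0,"rx": 0,"ry": -0.014,"rz": 0}
    - {"hand": 1,"x": 0,"y": 0,"z": 0,"rx": 0,"ry": 0,"rz": 0}
    - {"hand": 1,"x": 0,"y": 0,"z": 0,"rx": 0,"ry": 0,"rz": 0}
    - {"hand": 1,"x": 0,"y": 0,"z": 0,"rx": 0,"ry": 0,"rz": 0}
    - {"hand": 1,"x": 0,"y": 0,"z": 0,"rx": 0,"ry": 0,"rz": 0}

```text
time_s: 6.6
tcp_pos: [484.4, 180.5, 158.6]
tool_rot: [[0.809, -0.352, -0.47], [-0.304, -0.936, 0.177], [-0.502, -0.0, -0.865]]
force: [-0.6, 0.2, -4.1]
gripper_width: 54.8
grip_force: 75.4
```

Emit:
drive_tool:
  moves:
    - {"hand": 1,"x": 0,"y": 0,"z": 0,"rx": 0,"ry": 0,"rz": 0}
    - {"hand": 1,"x": 0,"y": 0,"z": 0,"rx": 0,"ry": 0,"rz": 0}
    - {"hand": 1,"x": 0,"y": 0,"z": 0,"rx": 0,"ry": 0,"rz": 0}
    - {"hand": 1,"x": 0,"y": 0,"z": 0,"rx": 0,"ry": 0,"rz": 0}

```text
time_s: 7.0
tcp_pos: [484.8, 180.1, 158.5]
tool_rot: [[0.809, -0.353, -0.471], [-0.305, -0.936, 0.178], [-0.503, -0.0, -0.864]]
force: [-0.5, 0.1, -3.9]
gripper_width: 55.3
grip_force: 75.4
```

Emit:
drive_tool:
  moves:
    - {"hand": 1,"x": 0,"y": 0,"z": 0,"rx": 0,"ry": 0.014,"rz": 0}
    - {"hand": 1,"x": 0,"y": 0,"z": 0,"rx": 0,"ry": 0.014,"rz": 0}
    - {"hand": 1,"x": 0,"y": 0,"z": 0,"rx": 0,"ry": 0.014,"rz": 0}
    - {"hand": 1,"x": 0,"y": 0,"z": 0,"rx": 0,"ry": 0.014,"rz": 0}
    - {"hand": 1,"x": 0,"y": 0,"z": 0,"rx": 0,"ry": 0.011,"rz": 0}
    - {"hand": 1,"x": 0,"y": 0,"z": 0,"rx": 0,"ry": 0.009,"rz": 0}
    - {"hand": 1,"x": 0,"y": 0,"z": 0,"rx": 0,"ry": 0.006,"rz": 0}
    - {"hand": 1,"x": 0,"y": 0,"z": 0,"rx": 0,"ry": 0.002,"rz": 0}
    - {"hand": 1,"x": 0,"y": 0,"z": 0,"rx": 0,"ry": 0,"rz": 0}
    - {"hand": 1,"x": 0,"y": 0,"z": 0,"rx": 0,"ry": 0,"rz": 0}

```text
time_s: 8.0
tcp_pos: [484.9, 180.0, 158.3]
tool_rot: [[0.936, -0.353, -0.001], [-0.353, -0.936, 0.0], [-0.001, 0.0, -1.0]]
force: [-1.0, 0.7, -4.5]
gripper_width: 54.8
grip_force: 75.4
```

```bash
python3 -c "
from h import *
moment()"
```

```text
t 8.3 F [-0.15 -0.3  -4.39] M [-0.0013  0.0134 -0.0261] My_tool -0.012 +- 0.0211 tcp [484.9 179.9 158.1] R[:,0] [ 0.936 -0.353 -0.   ] z [-0.  0. -1.] w 55.3 grip 75.4
```

Emit:
drive_tool:
  moves:
    - {"hand": 1,"x": 0,"y": 0,"z": 0,"rx": 0,"ry": 0.014,"rz": 0}
    - {"hand": 1,"x": 0,"y": 0,"z": 0,"rx": 0,"ry": 0.014,"rz": 0}
    - {"hand": 1,"x": 0,"y": 0,"z": 0,"rx": 0,"ry": 0.014,"rz": 0}
    - {"hand": 1,"x": 0,"y": 0,"z": 0,"rx": 0,"ry": 0.014,"rz": 0}
    - {"hand": 1,"x": 0,"y": 0,"z": 0,"rx": 0,"ry": 0.014,"rz": 0}
    - {"hand": 1,"x": 0,"y": 0,"z": 0,"rx": 0,"ry": 0.014,"rz": 0}
    - {"hand": 1,"x": 0,"y": 0,"z": 0,"rx": 0,"ry": 0,"rz": 0}
    - {"hand": 1,"x": 0,"y": 0,"z": 0,"rx": 0,"ry": 0,"rz": 0}
    - {"hand": 1,"x": 0,"y": 0,"z": 0,"rx": 0,"ry": 0,"rz": 0}
    - {"hand": 1,"x": 0,"y": 0,"z": 0,"rx": 0,"ry": 0,"rz": 0}

```text
time_s: 9.3
tcp_pos: [485.8, 179.8, 159.0]
tool_rot: [[0.808, -0.354, 0.471], [-0.306, -0.935, -0.178], [0.504, -0.001, -0.864]]
force: [-0.1, 0.4, -3.3]
gripper_width: 54.8
grip_force: 75.6
```

Emit:
drive_tool:
  moves:
    - {"hand": 1,"x": 0,"y": 0,"z": 0,"rx": 0,"ry": 0,"rz": 0}
    - {"hand": 1,"x": 0,"y": 0,"z": 0,"rx": 0,"ry": 0,"rz": 0}
    - {"hand": 1,"x": 0,"y": 0,"z": 0,"rx": 0,"ry": 0,"rz": 0}
    - {"hand": 1,"x": 0,"y": 0,"z": 0,"rx": 0,"ry": 0,"rz": 0}

```text
time_s: 9.7
tcp_pos: [484.8, 180.0, 158.3]
tool_rot: [[0.808, -0.353, 0.471], [-0.305, -0.936, -0.178], [0.503, 0.0, -0.864]]
force: [0.1, -0.4, -4.3]
gripper_width: 55.2
grip_force: 75.6
```

Emit:
drive_tool:
  moves:
    - {"hand": 1,"x": 0,"y": 0,"z": 0,"rx": 0,"ry": -0.014,"rz": 0}
    - {"hand": 1,"x": 0,"y": 0,"z": 0,"rx": 0,"ry": -0.014,"rz": 0}
    - {"hand": 1,"x": 0,"y": 0,"z": 0,"rx": 0,"ry": -0.014,"rz": 0}
    - {"hand": 1,"x": 0,"y": 0,"z": 0,"rx": 0,"ry": -0.014,"rz": 0}
    - {"hand": 1,"x": 0,"y": 0,"z": 0,"rx": 0,"ry": -0.011,"rz": 0}
    - {"hand": 1,"x": 0,"y": 0,"z": 0,"rx": 0,"ry": -0.009,"rz": 0}
    - {"hand": 1,"x": 0,"y": 0,"z": 0,"rx": 0,"ry": -0.006,"rz": 0}
    - {"hand": 1,"x": 0,"y": 0,"z": 0,"rx": 0,"ry": -0.002,"rz": 0}
    - {"hand": 1,"x": 0,"y": 0,"z": 0,"rx": 0,"ry": 0,"rz": 0}
    - {"hand": 1,"x": 0,"y": 0,"z": 0,"rx": 0,"ry": 0,"rz": 0}

```text
time_s: 10.7
tcp_pos: [484.5, 180.1, 158.1]
tool_rot: [[0.936, -0.353, 0.0], [-0.353, -0.936, -0.0], [0.001, 0.0, -1.0]]
force: [-0.0, 0.3, -4.2]
gripper_width: 54.9
grip_force: 75.4
```

```bash
python3 -c "
from h import *
moment()"
```

```text
t 11.0 F [-0.3  -0.02 -4.22] M [-0.0205 -0.0055 -0.0102] My_tool 0.0123 +- 0.0235 tcp [484.6 180.3 158.4] R[:,0] [ 0.936 -0.352  0.   ] z [ 0. -0. -1.] w 55.4 grip 75.4
```

The left adapter changed by only +0.024 N m (a rattler would give about +0.09), so it counts as sound. I lay it back and go to the middle one.

Emit:
drive_tool:
  moves:
    - {"hand": 1,"x": 0,"y": 0,"z": 0.02,"rx": 0,"ry": 0,"rz": 0}
    - {"hand": 1,"x": 0,"y": 0,"z": 0.03,"rx": 0,"ry": 0,"rz": 0}
    - {"hand": 1,"x": 0,"y": 0,"z": 0.035,"rx": 0,"ry": 0,"rz": 0}
    - {"hand": 1,"x": 0,"y": 0,"z": 0.03,"rx": 0,"ry": 0,"rz": 0}
    - {"hand": 1,"x": 0,"y": 0,"z": 0.018,"rx": 0,"ry": 0,"rz": 0}
    - {"hand": 1,"x": 0,"y": 0,"z": 0.008,"rx": 0,"ry": 0,"rz": 0}
    - {"hand": 1,"x": 0,"y": 0,"z": 0.004,"rx": 0,"ry": 0,"rz": 0}
    - {"hand": 1,"x": 0,"y": 0,"z": 0.003,"rx": 0,"ry": 0,"rz": 0}
    - {"hand": 1,"x": 0,"y": 0,"z": 0.002,"rx": 0,"ry": 0,"rz": 0}
    - {"hand": 1,"x": 0,"y": 0,"z": 0,"rx": 0,"ry": 0,"rz": 0}

```text
time_s: 12.0
tcp_pos: [485.8, 180.3, 9.8]
tool_rot: [[0.936, -0.353, 0.002], [-0.353, -0.936, 0.0], [0.002, -0.001, -1.0]]
force: [-3.2, 0.5, 3.7]
gripper_width: 55.3
grip_force: 76.1
```

Emit:
drive_tool:
  moves:
    - {"hand": -1,"x": 0,"y": 0,"z": 0,"rx": 0,"ry": 0,"rz": 0}
    - {"hand": -1,"x": 0,"y": 0,"z": 0,"rx": 0,"ry": 0,"rz": 0}
    - {"hand": -1,"x": 0,"y": 0,"z": 0,"rx": 0,"ry": 0,"rz": 0}
    - {"hand": -1,"x": 0,"y": 0,"z": 0,"rx": 0,"ry": 0,"rz": 0}
    - {"hand": -1,"x": 0,"y": 0,"z": 0,"rx": 0,"ry": 0,"rz": 0}
    - {"hand": -1,"x": 0,"y": 0,"z": 0,"rx": 0,"ry": 0,"rz": 0}

```text
time_s: 12.6
tcp_pos: [484.8, 180.1, 8.3]
tool_rot: [[0.936, -0.353, -0.0], [-0.353, -0.936, 0.0], [-0.0, -0.0, -1.0]]
force: [-0.1, -0.4, -0.5]
gripper_width: 85.2
grip_force: 0.0
```

Emit:
drive_tool:
  moves:
    - {"hand": -1,"x": 0,"y": 0,"z": -0.02,"rx": 0,"ry": 0,"rz": 0}
    - {"hand": -1,"x": 0,"y": 0,"z": -0.04,"rx": 0,"ry": 0,"rz": 0}
    - {"hand": -1,"x": 0,"y": 0,"z": -0.04,"rx": 0,"ry": 0,"rz": 0}
    - {"hand": -1,"x": 0,"y": 0,"z": -0.042,"rx": 0,"ry": 0,"rz": 0}
    - {"hand": -1,"x": 0.011,"y": 0.041,"z": 0,"rx": 0,"ry": 0,"rz": 0}
    - {"hand": -1,"x": 0.011,"y": 0.041,"z": 0,"rx": 0,"ry": 0,"rz": 0}
    - {"hand": -1,"x": 0.011,"y": 0.041,"z": 0,"rx": 0,"ry": 0,"rz": 0}
    - {"hand": -1,"x": 0.011,"y": 0.041,"z": 0,"rx": 0,"ry": 0,"rz": 0}
    - {"hand": -1,"x": 0.011,"y": 0.041,"z": 0,"rx": 0,"ry": 0,"rz": 0}

```text
time_s: 13.5
tcp_pos: [463.5, -32.6, 150.5]
tool_rot: [[0.936, -0.352, 0.001], [-0.352, -0.936, -0.0], [0.001, -0.0, -1.0]]
force: [0.2, -0.0, -1.1]
gripper_width: 85.6
grip_force: 0.0
```

Emit:
drive_tool:
  moves:
    - {"hand": -1,"x": 0,"y": 0,"z": 0,"rx": 0,"ry": 0,"rz": -0.018}
    - {"hand": -1,"x": 0,"y": 0,"z": 0,"rx": 0,"ry": 0,"rz": -0.018}
    - {"hand": -1,"x": 0,"y": 0,"z": 0,"rx": 0,"ry": 0,"rz": -0.018}
    - {"hand": -1,"x": 0,"y": 0,"z": 0,"rx": 0,"ry": 0,"rz": -0.018}
    - {"hand": -1,"x": 0,"y": 0,"z": 0,"rx": 0,"ry": 0,"rz": -0.018}
    - {"hand": -1,"x": 0,"y": 0,"z": 0,"rx": 0,"ry": 0,"rz": -0.017}
    - {"hand": -1,"x": 0,"y": 0,"z": 0,"rx": 0,"ry": 0,"rz": 0}
    - {"hand": -1,"x": 0,"y": 0,"z": 0,"rx": 0,"ry": 0,"rz": 0}

```text
time_s: 14.3
tcp_pos: [463.8, -31.1, 150.3]
tool_rot: [[0.953, 0.304, -0.0], [0.304, -0.953, 0.0], [-0.0, -0.0, -1.0]]
force: [0.2, 0.2, -0.2]
gripper_width: 85.7
grip_force: 0.0
```

```bash
python3 - <<'E'
from h import *
goal(464.5,-29.7,8,.315)
im=bot.read_camera("wrist"); cv2.imwrite("pics/w3.png",im[:,:,::-1])
E
```

```text
t 14.3 tcp [463.8 -31.1 150.3] yaw 17.7 tilt [-0.  0. -1.] w 85.7 q [-0.32  0.03  1.95  0.    1.16  0.94]
tool shift [ 0.0011 -0.0011  0.1423] turn [-0.     0.    -0.001]
```

View pics/w3.png

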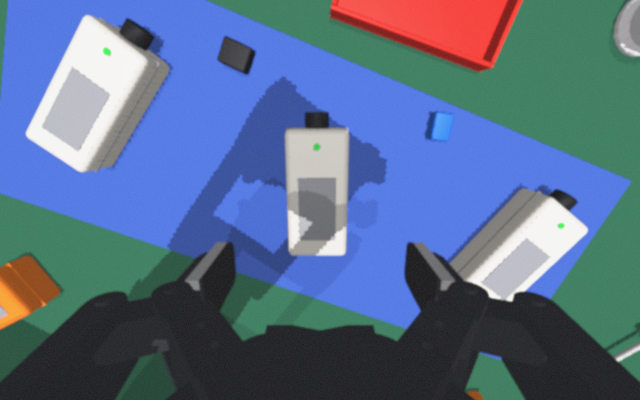

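The wrist view shows the middle adapter between the fingers at (317,192) with its socket at (317,120). The left one lies flat on the mat at (95,95), and both small blocks are untouched. I descend with a correction of 1 mm, grip, lift and tip the socket end down.

Emit:
drive_tool:
  moves:
    - {"hand": -1,"x": 0.001,"y": -0.001,"z": 0.03,"rx": 0,"ry": 0,"rz": -0.001}
    - {"hand": -1,"x": 0,"y": 0,"z": 0.04,"rx": 0,"ry": 0,"rz": 0}
    - {"hand": -1,"x": 0,"y": 0,"z": 0.035,"rx": 0,"ry": 0,"rz": 0}
    - {"hand": -1,"x": 0,"y": 0,"z": 0.02,"rx": 0,"ry": 0,"rz": 0}
    - {"hand": -1,"x": 0,"y": 0,"z": 0.012,"rx": 0,"ry": 0,"rz": 0}
    - {"hand": -1,"x": 0,"y": 0,"z": 0.005,"rx": 0,"ry": 0,"rz": 0}
    - {"hand": -1,"x": 0,"y": 0,"z": 0,"rx": 0,"ry": 0,"rz": 0}
  grip_force: 70

```text
time_s: 15.05
tcp_pos: [464.7, -29.9, 8.3]
tool_rot: [[0.95, 0.312, -0.0], [0.312, -0.95, 0.0], [-0.0, -0.0, -1.0]]
force: [-0.8, -1.1, -0.6]
gripper_width: 85.8
grip_force: 0.0
```

Emit:
drive_tool:
  moves:
    - {"hand": 1,"x": 0,"y": 0,"z": 0,"rx": 0,"ry": 0,"rz": 0}
    - {"hand": 1,"x": 0,"y": 0,"z": 0,"rx": 0,"ry": 0,"rz": 0}
    - {"hand": 1,"x": 0,"y": 0,"z": 0,"rx": 0,"ry": 0,"rz": 0}
    - {"hand": 1,"x": 0,"y": 0,"z": 0,"rx": 0,"ry": 0,"rz": 0}
    - {"hand": 1,"x": 0,"y": 0,"z": 0,"rx": 0,"ry": 0,"rz": 0}
    - {"hand": 1,"x": 0,"y": 0,"z": 0,"rx": 0,"ry": 0,"rz": 0}
    - {"hand": 1,"x": 0,"y": 0,"z": 0,"rx": 0,"ry": 0,"rz": 0}

```text
time_s: 15.75
tcp_pos: [465.6, -30.0, 9.7]
tool_rot: [[0.95, 0.312, 0.002], [0.312, -0.95, -0.0], [0.002, 0.001, -1.0]]
force: [-0.1, 0.7, 4.8]
gripper_width: 55.0
grip_force: 75.3
```

Emit:
drive_tool:
  moves:
    - {"hand": 1,"x": 0,"y": 0,"z": -0.01,"rx": 0,"ry": 0,"rz": 0}
    - {"hand": 1,"x": 0,"y": 0,"z": -0.025,"rx": 0,"ry": 0,"rz": 0}
    - {"hand": 1,"x": 0,"y": 0,"z": -0.03,"rx": 0,"ry": 0,"rz": 0}
    - {"hand": 1,"x": 0,"y": 0,"z": -0.03,"rx": 0,"ry": 0,"rz": 0}
    - {"hand": 1,"x": 0,"y": 0,"z": -0.03,"rx": 0,"ry": 0,"rz": 0}
    - {"hand": 1,"x": 0,"y": 0,"z": -0.02,"rx": 0,"ry": 0,"rz": 0}
    - {"hand": 1,"x": 0,"y": 0,"z": -0.005,"rx": 0,"ry": 0,"rz": 0}
    - {"hand": 1,"x": 0,"y": 0,"z": 0,"rx": 0,"ry": 0,"rz": 0}

```text
time_s: 16.55
tcp_pos: [464.8, -29.9, 159.0]
tool_rot: [[0.95, 0.313, 0.002], [0.313, -0.95, -0.001], [0.001, 0.001, -1.0]]
force: [-0.2, -0.4, -4.4]
gripper_width: 55.2
grip_force: 75.3
```

Emit:
drive_tool:
  moves:
    - {"hand": 1,"x": 0,"y": 0,"z": 0,"rx": 0,"ry": -0.014,"rz": 0}
    - {"hand": 1,"x": 0,"y": 0,"z": 0,"rx": 0,"ry": -0.014,"rz": 0}
    - {"hand": 1,"x": 0,"y": 0,"z": 0,"rx": 0,"ry": -0.014,"rz": 0}
    - {"hand": 1,"x": 0,"y": 0,"z": 0,"rx": 0,"ry": -0.014,"rz": 0}
    - {"hand": 1,"x": 0,"y": 0,"z": 0,"rx": 0,"ry": -0.014,"rz": 0}
    - {"hand": 1,"x": 0,"y": 0,"z": 0,"rx": 0,"ry": -0.014,"rz": 0}
    - {"hand": 1,"x": 0,"y": 0,"z": 0,"rx": 0,"ry": 0,"rz": 0}
    - {"hand": 1,"x": 0,"y": 0,"z": 0,"rx": 0,"ry": 0,"rz": 0}
    - {"hand": 1,"x": 0,"y": 0,"z": 0,"rx": 0,"ry": 0,"rz": 0}
    - {"hand": 1,"x": 0,"y": 0,"z": 0,"rx": 0,"ry": 0,"rz": 0}

```text
time_s: 17.55
tcp_pos: [464.3, -30.1, 158.6]
tool_rot: [[0.822, 0.312, -0.477], [0.27, -0.95, -0.157], [-0.502, 0.0, -0.865]]
force: [0.1, 0.2, -3.4]
gripper_width: 55.3
grip_force: 75.3
```

Emit:
drive_tool:
  moves:
    - {"hand": 1,"x": 0,"y": 0,"z": 0,"rx": 0,"ry": 0,"rz": 0}
    - {"hand": 1,"x": 0,"y": 0,"z": 0,"rx": 0,"ry": 0,"rz": 0}
    - {"hand": 1,"x": 0,"y": 0,"z": 0,"rx": 0,"ry": 0,"rz": 0}
    - {"hand": 1,"x": 0,"y": 0,"z": 0,"rx": 0,"ry": 0,"rz": 0}

```text
time_s: 17.95
tcp_pos: [464.6, -29.9, 158.5]
tool_rot: [[0.821, 0.313, -0.478], [0.27, -0.95, -0.157], [-0.503, 0.0, -0.864]]
force: [-0.5, -0.4, -2.7]
gripper_width: 55.1
grip_force: 75.3
```

Emit:
drive_tool:
  moves:
    - {"hand": 1,"x": 0,"y": 0,"z": 0,"rx": 0,"ry": 0.014,"rz": 0}
    - {"hand": 1,"x": 0,"y": 0,"z": 0,"rx": 0,"ry": 0.014,"rz": 0}
    - {"hand": 1,"x": 0,"y": 0,"z": 0,"rx": 0,"ry": 0.014,"rz": 0}
    - {"hand": 1,"x": 0,"y": 0,"z": 0,"rx": 0,"ry": 0.014,"rz": 0}
    - {"hand": 1,"x": 0,"y": 0,"z": 0,"rx": 0,"ry": 0.011,"rz": 0}
    - {"hand": 1,"x": 0,"y": 0,"z": 0,"rx": 0,"ry": 0.009,"rz": 0}
    - {"hand": 1,"x": 0,"y": 0,"z": 0,"rx": 0,"ry": 0.006,"rz": 0}
    - {"hand": 1,"x": 0,"y": 0,"z": 0,"rx": 0,"ry": 0.002,"rz": 0}
    - {"hand": 1,"x": 0,"y": 0,"z": 0,"rx": 0,"ry": 0,"rz": 0}
    - {"hand": 1,"x": 0,"y": 0,"z": 0,"rx": 0,"ry": 0,"rz": 0}

```text
time_s: 18.95
tcp_pos: [464.6, -29.9, 158.4]
tool_rot: [[0.95, 0.313, -0.001], [0.313, -0.95, -0.0], [-0.001, 0.0, -1.0]]
force: [0.4, 0.6, -3.7]
gripper_width: 54.7
grip_force: 75.2
```

```bash
python3 -c "
from h import *
moment(12)"
```

```text
t 19.55 F [-0.18  0.19 -3.83] M [-0.0084  0.0057 -0.0015] My_tool -0.0081 +- 0.034 tcp [464.6 -29.9 158.3] R[:,0] [ 0.95   0.313 -0.   ] z [-0.  0. -1.] w 55.0 grip 75.2
```

Emit:
drive_tool:
  moves:
    - {"hand": 1,"x": 0,"y": 0,"z": 0,"rx": 0,"ry": 0.014,"rz": 0}
    - {"hand": 1,"x": 0,"y": 0,"z": 0,"rx": 0,"ry": 0.014,"rz": 0}
    - {"hand": 1,"x": 0,"y": 0,"z": 0,"rx": 0,"ry": 0.014,"rz": 0}
    - {"hand": 1,"x": 0,"y": 0,"z": 0,"rx": 0,"ry": 0.014,"rz": 0}
    - {"hand": 1,"x": 0,"y": 0,"z": 0,"rx": 0,"ry": 0.014,"rz": 0}
    - {"hand": 1,"x": 0,"y": 0,"z": 0,"rx": 0,"ry": 0.014,"rz": 0}
    - {"hand": 1,"x": 0,"y": 0,"z": 0,"rx": 0,"ry": 0,"rz": 0}
    - {"hand": 1,"x": 0,"y": 0,"z": 0,"rx": 0,"ry": 0,"rz": 0}
    - {"hand": 1,"x": 0,"y": 0,"z": 0,"rx": 0,"ry": 0,"rz": 0}
    - {"hand": 1,"x": 0,"y": 0,"z": 0,"rx": 0,"ry": 0,"rz": 0}

```text
time_s: 20.55
tcp_pos: [465.2, -29.9, 158.9]
tool_rot: [[0.82, 0.314, 0.478], [0.271, -0.95, 0.157], [0.503, 0.001, -0.864]]
force: [0.7, 0.0, -3.9]
gripper_width: 55.3
grip_force: 75.2
```

Emit:
drive_tool:
  moves:
    - {"hand": 1,"x": 0,"y": 0,"z": 0,"rx": 0,"ry": 0,"rz": 0}
    - {"hand": 1,"x": 0,"y": 0,"z": 0,"rx": 0,"ry": 0,"rz": 0}
    - {"hand": 1,"x": 0,"y": 0,"z": 0,"rx": 0,"ry": 0,"rz": 0}
    - {"hand": 1,"x": 0,"y": 0,"z": 0,"rx": 0,"ry": 0,"rz": 0}

```text
time_s: 20.95
tcp_pos: [464.6, -29.8, 158.3]
tool_rot: [[0.821, 0.313, 0.478], [0.27, -0.95, 0.158], [0.503, -0.0, -0.864]]
force: [-0.9, -0.3, -3.6]
gripper_width: 55.2
grip_force: 75.2
```

Emit:
drive_tool:
  moves:
    - {"hand": 1,"x": 0,"y": 0,"z": 0,"rx": 0,"ry": -0.014,"rz": 0}
    - {"hand": 1,"x": 0,"y": 0,"z": 0,"rx": 0,"ry": -0.014,"rz": 0}
    - {"hand": 1,"x": 0,"y": 0,"z": 0,"rx": 0,"ry": -0.014,"rz": 0}
    - {"hand": 1,"x": 0,"y": 0,"z": 0,"rx": 0,"ry": -0.014,"rz": 0}
    - {"hand": 1,"x": 0,"y": 0,"z": 0,"rx": 0,"ry": -0.011,"rz": 0}
    - {"hand": 1,"x": 0,"y": 0,"z": 0,"rx": 0,"ry": -0.009,"rz": 0}
    - {"hand": 1,"x": 0,"y": 0,"z": 0,"rx": 0,"ry": -0.006,"rz": 0}
    - {"hand": 1,"x": 0,"y": 0,"z": 0,"rx": 0,"ry": -0.002,"rz": 0}
    - {"hand": 1,"x": 0,"y": 0,"z": 0,"rx": 0,"ry": 0,"rz": 0}
    - {"hand": 1,"x": 0,"y": 0,"z": 0,"rx": 0,"ry": 0,"rz": 0}

```text
time_s: 21.95
tcp_pos: [464.3, -29.8, 158.1]
tool_rot: [[0.95, 0.313, 0.0], [0.313, -0.95, 0.001], [0.0, -0.0, -1.0]]
force: [-0.1, 0.4, -3.1]
gripper_width: 55.0
grip_force: 75.2
```

```bash
python3 -c "
from h import *
moment(12)"
```

```text
t 22.55 F [-0.03 -0.12 -3.52] M [-0.0058 -0.0166  0.015 ] My_tool 0.0139 +- 0.0191 tcp [464.5 -29.9 158.3] R[:,0] [0.95  0.313 0.   ] z [ 0.  0. -1.] w 55.2 grip 75.2
```

The middle one changed by +0.022 N m, so it is sound too. I lay it back and go to the right one.

Emit:
drive_tool:
  moves:
    - {"hand": 1,"x": 0,"y": 0,"z": 0.02,"rx": 0,"ry": 0,"rz": 0}
    - {"hand": 1,"x": 0,"y": 0,"z": 0.03,"rx": 0,"ry": 0,"rz": 0}
    - {"hand": 1,"x": 0,"y": 0,"z": 0.035,"rx": 0,"ry": 0,"rz": 0}
    - {"hand": 1,"x": 0,"y": 0,"z": 0.03,"rx": 0,"ry": 0,"rz": 0}
    - {"hand": 1,"x": 0,"y": 0,"z": 0.018,"rx": 0,"ry": 0,"rz": 0}
    - {"hand": 1,"x": 0,"y": 0,"z": 0.008,"rx": 0,"ry": 0,"rz": 0}
    - {"hand": 1,"x": 0,"y": 0,"z": 0.004,"rx": 0,"ry": 0,"rz": 0}
    - {"hand": 1,"x": 0,"y": 0,"z": 0.003,"rx": 0,"ry": 0,"rz": 0}
    - {"hand": 1,"x": 0,"y": 0,"z": 0.002,"rx": 0,"ry": 0,"rz": 0}
    - {"hand": 1,"x": 0,"y": 0,"z": 0,"rx": 0,"ry": 0,"rz": 0}

```text
time_s: 23.55
tcp_pos: [465.5, -30.2, 9.7]
tool_rot: [[0.95, 0.313, 0.002], [0.313, -0.95, -0.001], [0.001, 0.001, -1.0]]
force: [-1.0, -0.3, 2.4]
gripper_width: 55.3
grip_force: 76.0
```

Emit:
drive_tool:
  moves:
    - {"hand": -1,"x": 0,"y": 0,"z": 0,"rx": 0,"ry": 0,"rz": 0}
    - {"hand": -1,"x": 0,"y": 0,"z": 0,"rx": 0,"ry": 0,"rz": 0}
    - {"hand": -1,"x": 0,"y": 0,"z": 0,"rx": 0,"ry": 0,"rz": 0}
    - {"hand": -1,"x": 0,"y": 0,"z": 0,"rx": 0,"ry": 0,"rz": 0}
    - {"hand": -1,"x": 0,"y": 0,"z": 0,"rx": 0,"ry": 0,"rz": 0}
    - {"hand": -1,"x": 0,"y": 0,"z": 0,"rx": 0,"ry": 0,"rz": 0}

```text
time_s: 24.15
tcp_pos: [464.6, -29.9, 8.3]
tool_rot: [[0.95, 0.313, 0.0], [0.313, -0.95, 0.0], [0.0, -0.0, -1.0]]
force: [-0.0, -0.6, 0.0]
gripper_width: 85.5
grip_force: 0.0
```

Emit:
drive_tool:
  moves:
    - {"hand": -1,"x": 0,"y": 0,"z": -0.02,"rx": 0,"ry": 0,"rz": 0}
    - {"hand": -1,"x": 0,"y": 0,"z": -0.04,"rx": 0,"ry": 0,"rz": 0}
    - {"hand": -1,"x": 0,"y": 0,"z": -0.04,"rx": 0,"ry": 0,"rz": 0}
    - {"hand": -1,"x": 0,"y": 0,"z": -0.042,"rx": 0,"ry": 0,"rz": 0}
    - {"hand": -1,"x": -0.0133,"y": 0.0398,"z": 0,"rx": 0,"ry": 0,"rz": 0}
    - {"hand": -1,"x": -0.0133,"y": 0.0398,"z": 0,"rx": 0,"ry": 0,"rz": 0}
    - {"hand": -1,"x": -0.0133,"y": 0.0398,"z": 0,"rx": 0,"ry": 0,"rz": 0}
    - {"hand": -1,"x": -0.0133,"y": 0.0398,"z": 0,"rx": 0,"ry": 0,"rz": 0}
    - {"hand": -1,"x": -0.0133,"y": 0.0398,"z": 0,"rx": 0,"ry": 0,"rz": 0}

```text
time_s: 25.05
tcp_pos: [463.3, -241.3, 150.3]
tool_rot: [[0.95, 0.313, 0.0], [0.313, -0.95, -0.0], [0.0, 0.0, -1.0]]
force: [0.0, -0.3, 0.2]
gripper_width: 85.1
grip_force: 0.0
```

Emit:
drive_tool:
  moves:
    - {"hand": -1,"x": 0,"y": 0,"z": 0,"rx": 0,"ry": 0,"rz": 0.017}
    - {"hand": -1,"x": 0,"y": 0,"z": 0,"rx": 0,"ry": 0,"rz": 0.017}
    - {"hand": -1,"x": 0,"y": 0,"z": 0,"rx": 0,"ry": 0,"rz": 0.017}
    - {"hand": -1,"x": 0,"y": 0,"z": 0,"rx": 0,"ry": 0,"rz": 0.017}
    - {"hand": -1,"x": 0,"y": 0,"z": 0,"rx": 0,"ry": 0,"rz": 0.017}
    - {"hand": -1,"x": 0,"y": 0,"z": 0,"rx": 0,"ry": 0,"rz": 0.016}
    - {"hand": -1,"x": 0,"y": 0,"z": 0,"rx": 0,"ry": 0,"rz": 0}
    - {"hand": -1,"x": 0,"y": 0,"z": 0,"rx": 0,"ry": 0,"rz": 0}

```text
time_s: 25.85
tcp_pos: [463.5, -239.6, 150.1]
tool_rot: [[0.951, -0.309, -0.0], [-0.309, -0.951, 0.0], [-0.0, -0.0, -1.0]]
force: [0.2, -0.0, 0.2]
gripper_width: 85.5
grip_force: 0.0
```

```bash
python3 - <<'E'
from h import *
goal(463.6,-239.7,8,-.317)
im=bot.read_camera("wrist"); cv2.imwrite("pics/w4.png",im[:,:,::-1])
E
```

```text
t 25.85 tcp [ 463.5 -239.6  150.1] yaw -18.0 tilt [-0.  0. -1.] w 85.5 q [-0.7   0.15  1.81 -0.    1.17  1.18]
tool shift [2.000e-04 1.000e-04 1.421e-01] turn [-0.      0.0001  0.0005]
```

View pics/w4.png

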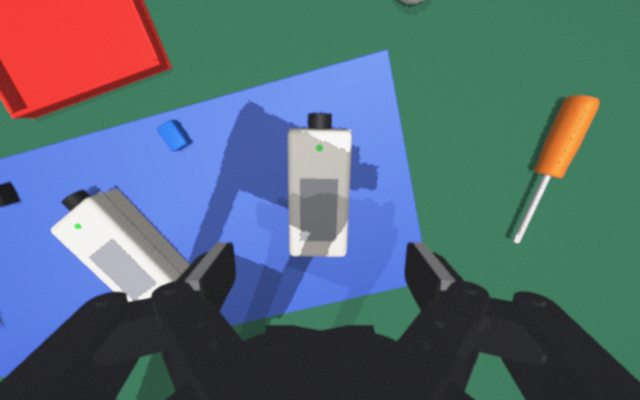

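The view shows the right adapter centred at (320,192) with its socket at (320,120). The middle one lies flat at (120,245). I take the right one the same way.

Emit:
drive_tool:
  moves:
    - {"hand": -1,"x": 0,"y": 0,"z": 0.03,"rx": 0,"ry": 0,"rz": 0}
    - {"hand": -1,"x": 0,"y": 0,"z": 0.04,"rx": 0,"ry": 0,"rz": 0}
    - {"hand": -1,"x": 0,"y": 0,"z": 0.035,"rx": 0,"ry": 0,"rz": 0}
    - {"hand": -1,"x": 0,"y": 0,"z": 0.02,"rx": 0,"ry": 0,"rz": 0}
    - {"hand": -1,"x": 0,"y": 0,"z": 0.012,"rx": 0,"ry": 0,"rz": 0}
    - {"hand": -1,"x": 0,"y": 0,"z": 0.005,"rx": 0,"ry": 0,"rz": 0}
    - {"hand": -1,"x": 0,"y": 0,"z": 0,"rx": 0,"ry": 0,"rz": 0}
  grip_force: 70

```text
time_s: 26.6
tcp_pos: [463.7, -239.8, 8.3]
tool_rot: [[0.95, -0.311, 0.0], [-0.311, -0.95, 0.0], [-0.0, -0.0, -1.0]]
force: [1.3, -0.4, 0.4]
gripper_width: 85.5
grip_force: 0.0
```

Emit:
drive_tool:
  moves:
    - {"hand": 1,"x": 0,"y": 0,"z": 0,"rx": 0,"ry": 0,"rz": 0}
    - {"hand": 1,"x": 0,"y": 0,"z": 0,"rx": 0,"ry": 0,"rz": 0}
    - {"hand": 1,"x": 0,"y": 0,"z": 0,"rx": 0,"ry": 0,"rz": 0}
    - {"hand": 1,"x": 0,"y": 0,"z": 0,"rx": 0,"ry": 0,"rz": 0}
    - {"hand": 1,"x": 0,"y": 0,"z": 0,"rx": 0,"ry": 0,"rz": 0}
    - {"hand": 1,"x": 0,"y": 0,"z": 0,"rx": 0,"ry": 0,"rz": 0}
    - {"hand": 1,"x": 0,"y": 0,"z": 0,"rx": 0,"ry": 0,"rz": 0}

```text
time_s: 27.3
tcp_pos: [464.7, -240.3, 9.9]
tool_rot: [[0.95, -0.311, 0.002], [-0.311, -0.95, -0.001], [0.003, 0.001, -1.0]]
force: [0.0, 1.1, 4.1]
gripper_width: 55.2
grip_force: 75.5
```

Emit:
drive_tool:
  moves:
    - {"hand": 1,"x": 0,"y": 0,"z": -0.01,"rx": 0,"ry": 0,"rz": 0}
    - {"hand": 1,"x": 0,"y": 0,"z": -0.025,"rx": 0,"ry": 0,"rz": 0}
    - {"hand": 1,"x": 0,"y": 0,"z": -0.03,"rx": 0,"ry": 0,"rz": 0}
    - {"hand": 1,"x": 0,"y": 0,"z": -0.03,"rx": 0,"ry": 0,"rz": 0}
    - {"hand": 1,"x": 0,"y": 0,"z": -0.03,"rx": 0,"ry": 0,"rz": 0}
    - {"hand": 1,"x": 0,"y": 0,"z": -0.02,"rx": 0,"ry": 0,"rz": 0}
    - {"hand": 1,"x": 0,"y": 0,"z": -0.005,"rx": 0,"ry": 0,"rz": 0}
    - {"hand": 1,"x": 0,"y": 0,"z": 0,"rx": 0,"ry": 0,"rz": 0}

```text
time_s: 28.1
tcp_pos: [463.7, -239.8, 158.9]
tool_rot: [[0.95, -0.311, 0.001], [-0.311, -0.95, -0.001], [0.001, 0.001, -1.0]]
force: [0.7, 0.2, -5.0]
gripper_width: 55.3
grip_force: 75.5
```

Emit:
drive_tool:
  moves:
    - {"hand": 1,"x": 0,"y": 0,"z": 0,"rx": 0,"ry": -0.014,"rz": 0}
    - {"hand": 1,"x": 0,"y": 0,"z": 0,"rx": 0,"ry": -0.014,"rz": 0}
    - {"hand": 1,"x": 0,"y": 0,"z": 0,"rx": 0,"ry": -0.014,"rz": 0}
    - {"hand": 1,"x": 0,"y": 0,"z": 0,"rx": 0,"ry": -0.014,"rz": 0}
    - {"hand": 1,"x": 0,"y": 0,"z": 0,"rx": 0,"ry": -0.014,"rz": 0}
    - {"hand": 1,"x": 0,"y": 0,"z": 0,"rx": 0,"ry": -0.014,"rz": 0}
    - {"hand": 1,"x": 0,"y": 0,"z": 0,"rx": 0,"ry": 0,"rz": 0}
    - {"hand": 1,"x": 0,"y": 0,"z": 0,"rx": 0,"ry": 0,"rz": 0}
    - {"hand": 1,"x": 0,"y": 0,"z": 0,"rx": 0,"ry": 0,"rz": 0}
    - {"hand": 1,"x": 0,"y": 0,"z": 0,"rx": 0,"ry": 0,"rz": 0}

```text
time_s: 29.1
tcp_pos: [463.4, -239.6, 158.8]
tool_rot: [[0.822, -0.311, -0.477], [-0.269, -0.95, 0.156], [-0.502, 0.0, -0.865]]
force: [0.0, 0.1, -3.9]
gripper_width: 54.8
grip_force: 76.7
```

Emit:
drive_tool:
  moves:
    - {"hand": 1,"x": 0,"y": 0,"z": 0,"rx": 0,"ry": 0,"rz": 0}
    - {"hand": 1,"x": 0,"y": 0,"z": 0,"rx": 0,"ry": 0,"rz": 0}
    - {"hand": 1,"x": 0,"y": 0,"z": 0,"rx": 0,"ry": 0,"rz": 0}
    - {"hand": 1,"x": 0,"y": 0,"z": 0,"rx": 0,"ry": 0,"rz": 0}

```text
time_s: 29.5
tcp_pos: [463.6, -239.7, 158.5]
tool_rot: [[0.821, -0.311, -0.478], [-0.269, -0.95, 0.157], [-0.503, 0.0, -0.864]]
force: [-0.0, -0.0, -4.3]
gripper_width: 55.1
grip_force: 76.7
```

Emit:
drive_tool:
  moves:
    - {"hand": 1,"x": 0,"y": 0,"z": 0,"rx": 0,"ry": 0.014,"rz": 0}
    - {"hand": 1,"x": 0,"y": 0,"z": 0,"rx": 0,"ry": 0.014,"rz": 0}
    - {"hand": 1,"x": 0,"y": 0,"z": 0,"rx": 0,"ry": 0.014,"rz": 0}
    - {"hand": 1,"x": 0,"y": 0,"z": 0,"rx": 0,"ry": 0.014,"rz": 0}
    - {"hand": 1,"x": 0,"y": 0,"z": 0,"rx": 0,"ry": 0.011,"rz": 0}
    - {"hand": 1,"x": 0,"y": 0,"z": 0,"rx": 0,"ry": 0.009,"rz": 0}
    - {"hand": 1,"x": 0,"y": 0,"z": 0,"rx": 0,"ry": 0.006,"rz": 0}
    - {"hand": 1,"x": 0,"y": 0,"z": 0,"rx": 0,"ry": 0.002,"rz": 0}
    - {"hand": 1,"x": 0,"y": 0,"z": 0,"rx": 0,"ry": 0,"rz": 0}
    - {"hand": 1,"x": 0,"y": 0,"z": 0,"rx": 0,"ry": 0,"rz": 0}

```text
time_s: 30.5
tcp_pos: [463.7, -239.8, 158.4]
tool_rot: [[0.95, -0.311, -0.001], [-0.311, -0.95, 0.0], [-0.001, 0.0, -1.0]]
force: [0.4, -0.2, -3.9]
gripper_width: 55.3
grip_force: 76.6
```

```bash
python3 -c "
from h import *
moment(12)"
```

```text
t 31.1 F [ 0.06  0.18 -4.21] M [ 0.009   0.0312 -0.0052] My_tool -0.0324 +- 0.0319 tcp [ 463.6 -239.7  158.3] R[:,0] [ 0.95  -0.311 -0.   ] z [-0.  0. -1.] w 55.3 grip 76.6
```

Emit:
drive_tool:
  moves:
    - {"hand": 1,"x": 0,"y": 0,"z": 0,"rx": 0,"ry": 0.014,"rz": 0}
    - {"hand": 1,"x": 0,"y": 0,"z": 0,"rx": 0,"ry": 0.014,"rz": 0}
    - {"hand": 1,"x": 0,"y": 0,"z": 0,"rx": 0,"ry": 0.014,"rz": 0}
    - {"hand": 1,"x": 0,"y": 0,"z": 0,"rx": 0,"ry": 0.014,"rz": 0}
    - {"hand": 1,"x": 0,"y": 0,"z": 0,"rx": 0,"ry": 0.014,"rz": 0}
    - {"hand": 1,"x": 0,"y": 0,"z": 0,"rx": 0,"ry": 0.014,"rz": 0}
    - {"hand": 1,"x": 0,"y": 0,"z": 0,"rx": 0,"ry": 0,"rz": 0}
    - {"hand": 1,"x": 0,"y": 0,"z": 0,"rx": 0,"ry": 0,"rz": 0}
    - {"hand": 1,"x": 0,"y": 0,"z": 0,"rx": 0,"ry": 0,"rz": 0}
    - {"hand": 1,"x": 0,"y": 0,"z": 0,"rx": 0,"ry": 0,"rz": 0}

```text
time_s: 32.1
tcp_pos: [464.4, -240.3, 159.0]
tool_rot: [[0.821, -0.311, 0.479], [-0.268, -0.95, -0.157], [0.504, 0.001, -0.864]]
force: [0.5, -0.2, -3.6]
gripper_width: 55.3
grip_force: 77.4
```

Emit:
drive_tool:
  moves:
    - {"hand": 1,"x": 0,"y": 0,"z": 0,"rx": 0,"ry": 0,"rz": 0}
    - {"hand": 1,"x": 0,"y": 0,"z": 0,"rx": 0,"ry": 0,"rz": 0}
    - {"hand": 1,"x": 0,"y": 0,"z": 0,"rx": 0,"ry": 0,"rz": 0}
    - {"hand": 1,"x": 0,"y": 0,"z": 0,"rx": 0,"ry": 0,"rz": 0}

```text
time_s: 32.5
tcp_pos: [463.6, -239.7, 158.2]
tool_rot: [[0.821, -0.311, 0.478], [-0.269, -0.95, -0.157], [0.503, -0.0, -0.864]]
force: [0.2, 0.4, -5.1]
gripper_width: 55.2
grip_force: 77.4
```

Emit:
drive_tool:
  moves:
    - {"hand": 1,"x": 0,"y": 0,"z": 0,"rx": 0,"ry": -0.014,"rz": 0}
    - {"hand": 1,"x": 0,"y": 0,"z": 0,"rx": 0,"ry": -0.014,"rz": 0}
    - {"hand": 1,"x": 0,"y": 0,"z": 0,"rx": 0,"ry": -0.014,"rz": 0}
    - {"hand": 1,"x": 0,"y": 0,"z": 0,"rx": 0,"ry": -0.014,"rz": 0}
    - {"hand": 1,"x": 0,"y": 0,"z": 0,"rx": 0,"ry": -0.011,"rz": 0}
    - {"hand": 1,"x": 0,"y": 0,"z": 0,"rx": 0,"ry": -0.009,"rz": 0}
    - {"hand": 1,"x": 0,"y": 0,"z": 0,"rx": 0,"ry": -0.006,"rz": 0}
    - {"hand": 1,"x": 0,"y": 0,"z": 0,"rx": 0,"ry": -0.002,"rz": 0}
    - {"hand": 1,"x": 0,"y": 0,"z": 0,"rx": 0,"ry": 0,"rz": 0}
    - {"hand": 1,"x": 0,"y": 0,"z": 0,"rx": 0,"ry": 0,"rz": 0}

```text
time_s: 33.5
tcp_pos: [463.5, -239.5, 158.1]
tool_rot: [[0.95, -0.311, 0.001], [-0.311, -0.95, 0.0], [0.0, -0.0, -1.0]]
force: [-0.4, 0.1, -4.5]
gripper_width: 54.9
grip_force: 77.5
```

```bash
python3 -c "
from h import *
moment(12)
goal(669.4,-68.5,190,-.3)"
```

```text
t 34.1 F [ 0.06  0.04 -4.09] M [-0.0332 -0.0367 -0.0002] My_tool 0.0453 +- 0.0362 tcp [ 463.6 -239.7  158.3] R[:,0] [ 0.95  -0.311  0.   ] z [ 0.  0. -1.] w 55.2 grip 77.5
t 34.1 tcp [ 463.6 -239.7  158.3] yaw -18.1 tilt [ 0.  0. -1.] w 55.2 q [-0.7   0.14  1.81  0.    1.19  1.18]
tool shift [ 0.1423 -0.2267 -0.0317] turn [-0.     -0.     -0.0026]
```

The right one changed by +0.078 N m, heavier towards the end last down, so the right adapter rattles. I carry it level above the middle of the tray, at (669, -68).

Emit:
drive_tool:
  moves:
    - {"hand": 1,"x": 0.0079,"y": -0.0126,"z": -0.0018,"rx": 0,"ry": 0,"rz": 0}
    - {"hand": 1,"x": 0.0158,"y": -0.0252,"z": -0.0035,"rx": 0,"ry": 0,"rz": 0}
    - {"hand": 1,"x": 0.0158,"y": -0.0252,"z": -0.0035,"rx": 0,"ry": 0,"rz": 0}
    - {"hand": 1,"x": 0.0158,"y": -0.0252,"z": -0.0035,"rx": 0,"ry": 0,"rz": 0}
    - {"hand": 1,"x": 0.0158,"y": -0.0252,"z": -0.0035,"rx": 0,"ry": 0,"rz": 0}
    - {"hand": 1,"x": 0.0158,"y": -0.0252,"z": -0.0035,"rx": 0,"ry": 0,"rz": 0}
    - {"hand": 1,"x": 0.0158,"y": -0.0252,"z": -0.0035,"rx": 0,"ry": 0,"rz": 0}
    - {"hand": 1,"x": 0.0158,"y": -0.0252,"z": -0.0035,"rx": 0,"ry": 0,"rz": 0}
    - {"hand": 1,"x": 0.0158,"y": -0.0252,"z": -0.0035,"rx": 0,"ry": 0,"rz": 0}
    - {"hand": 1,"x": 0.0079,"y": -0.0126,"z": -0.0018,"rx": 0,"ry": 0,"rz": 0}

```text
time_s: 35.1
tcp_pos: [671.4, -65.5, 190.0]
tool_rot: [[0.951, -0.31, 0.001], [-0.31, -0.951, 0.001], [0.001, -0.001, -1.0]]
force: [-0.1, -0.6, -4.8]
gripper_width: 55.1
grip_force: 77.4
```

Emit:
drive_tool:
  moves:
    - {"hand": 1,"x": 0,"y": 0,"z": 0,"rx": 0,"ry": 0,"rz": 0}
    - {"hand": 1,"x": 0,"y": 0,"z": 0,"rx": 0,"ry": 0,"rz": 0}
    - {"hand": 1,"x": 0,"y": 0,"z": 0,"rx": 0,"ry": 0,"rz": 0}
    - {"hand": 1,"x": 0,"y": 0,"z": 0,"rx": 0,"ry": 0,"rz": 0}
    - {"hand": 1,"x": 0,"y": 0,"z": 0,"rx": 0,"ry": 0,"rz": 0}
    - {"hand": 1,"x": 0,"y": 0,"z": 0,"rx": 0,"ry": 0,"rz": 0}

```text
time_s: 35.7
tcp_pos: [669.1, -68.9, 190.0]
tool_rot: [[0.95, -0.312, 0.0], [-0.312, -0.95, -0.0], [0.0, 0.0, -1.0]]
force: [-0.1, -0.4, -4.6]
gripper_width: 54.7
grip_force: 77.4
```

```bash
python3 - <<'E'
from h import *
goal(669.4,-68.5,190,-.317)
a=bot.read_camera("scene"); b=bot.read_camera("side")
r=lambda a:cv2.resize(a,(800,300),interpolation=cv2.INTER_CUBIC)
cv2.imwrite("pics/end.png",np.vstack([r(a[130:310,120:600]),r(b[60:300,150:600])])[:,:,::-1])
E
```

```text
t 35.7 tcp [669.1 -68.9 190. ] yaw -18.2 tilt [ 0. -0. -1.] w 54.7 q [-0.28  0.43  1.38 -0.    1.34  1.61]
tool shift [ 0.0001 -0.0005  0.    ] turn [ 0.     -0.     -0.0001]
```

View pics/end.png

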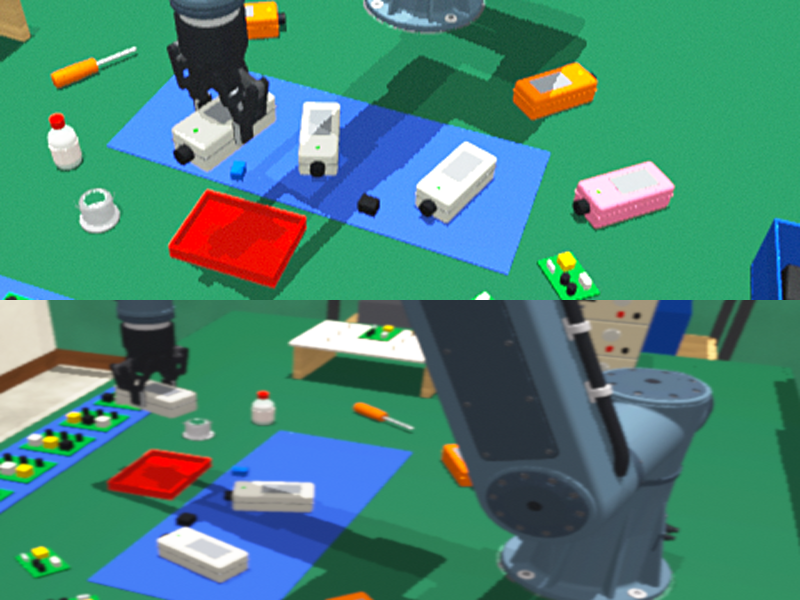

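The final views show the right adapter held level and well above the red tray, at (225,130) in the scene half and (155,395) in the side half. The left and middle adapters lie flat on the mat, and the bystanders are where they were. I hand in.

```bash
python3 -c "
from station import bot
print(bot.hand_in())"
```

```text
the job is handed in; nothing more can be done
None
```

The right adapter (`case_right`) rattles, with a moment change of 0.078 N m against 0.024 (left) and 0.022 (middle); I handed in holding it level about 185 mm above the middle of the red tray, with the two sound ones laid back flat on the mat.

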